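# Serve a bread roll with tongs

### The arm

A 6-joint arm with a two-finger parallel gripper is mounted at the origin on the work surface; the furniture and walls round the work are solid. World frame = base frame: x ahead of the robot, y to its left, z up, the work surface at z = 0. Lengths are in mm, angles in rad, forces in N, time in s.
With the tool pointing down it reaches from about 350 to 975 mm from the base axis. Payload 7.1 kg.
Tool frame: the origin (TCP) lies at the very end of the fingers, on their centre line; the grasp point (between the pads) lies 19 mm behind it; z points along the fingers, y is the line along which they close (so a half turn about z gives the same grasp; the last joint's range is limited). The gripper opens to 88 mm and grips with 3 to 60 N. Pads are 20 mm wide; open, the fingers measure 115 mm over their backs; the gripper's body (75 mm by 178 mm) begins 61 mm behind the grasp point.
Start: joints at [1.081, 0.423, 1.63, -0, 1.089, -0.019], TCP at [283.467, 557.002, 202.075] pointing down, gripper open.
Joint ranges: [-3, 3], [-0.9, 2.11], [0.09, 2.58], [-1.31, 4.45], [0.11, 2.69], [-2.54, 2.54]. Speed limits (rad/s): [2.39, 2.39, 3.01, 3.14, 3.14, 3.14].

### API

Orientations are given as a rotation vector (axis times angle).
In Python, from workcell import * gives the robot as it stands.
- The arm moves only by the tool step_arm, never from a script. Its argument "deltas" is a list of rows, each a list of 3 entries, a list of its own where there are three numbers: the shift along the tool's x, y, z in units of 300 mm (1.0 is 300 mm), then the turn, a rotation vector about the tool's x, y, z in units of 1.5 rad (1.0 is 1.5 rad), then the gripper command: -1 is shut, 1 is fully open, values between are in proportion. In form: [[[dx, dy, dz], [rx, ry, rz], gripper], ...]. A call has 1 to 20 rows; each row is the pose to reach, as a shift and turn from the pose commanded when the call began, along the tool's axes at that moment; what a row does not reach only later rows make up. A row lasts 1/12 s, in which the tool goes at most 41.7 mm and 7.16 degrees, less where a joint would pass 70% of its speed; a pose out of reach is approached as far as the arm can. A call with a number of a shift or a turn outside -1 to 1 is refused whole. A call with a gripper value outside its range is refused whole. The fingers move at their own pace and stop on an object; the grip force is fixed at half the most. Time passes only in rows, so rows that repeat a pose let the fingers close. It gives the time, the measured TCP pose, the force, the opening and the grip force at its end, in the units of the state.
- get_obs(): the state, without advancing time (a new reading comes with each control period).
- get_image(name): name is "scene" or "top" or "wrist"; returns a dict with "pixels" (400x640x3 uint8, red, green, blue), "fx", "fy", "cx", "cy" (pixels), "T" (4x4, takes a point from camera to world coordinates). Camera axes: x right, y down, z forward; pixel columns grow to the right and rows downward; lengths in mm; the calibration is good to about 2 mm. A picture is of the moment at which its call begins. There is no depth.
- close_job(): hands the job in; it is judged then, once.
The state is a dict: "t": time; "qpos": joint angles; "qvel": joint speeds; "joint_torque": joint torques, N m; "ee_pos": TCP position; "orientation": TCP orientation; "ft_force": force on the tool from outside, world axes, zero at the start; "moment": the same for the moment, N m; "width": finger opening in mm; "grasp_force": force on a finger pad.
Only numpy, scipy, OpenCV 4.12 (cv2) and the standard library are available. Lean on these libraries where they do the work, as an engineer would, in place of code of your own. Each camera call takes 0.05 s, during which the arm holds its last target. There are 200 camera calls.

### The job

Pull the kitchen tongs up out of their blue holder, close their red jaws on the golden bread roll that lies on the stack of plates, and lift it about ten centimetres above the top plate. Finish while still holding: the gripper squeezing the tongs, the tongs holding the roll in the air over the plates. Never touch the roll with the gripper itself, and leave the chocolate muffin, the mug and the pepper mill where they are.

Things in the scene. Friction and masses are not known exactly. Their poses are not given: they have to be found in the camera images.
- tongs: Small steel kitchen tongs, 148 mm long, 100 g, standing jaws down in the holder. Origin midway between the lower ends of the jaws, fixed to the head; z from tips up to head, y the line along which jaws open and close, x across the flat arms. The head (20 x 23 mm, z 134 to 148 mm) fits between the fingers. The arms are hinged in it at z 142 mm, sprung open, and move together.
- tongs_grip (a point): Midway between the two black grip pads on the arms' outsides, 102 mm above the tips. Pads: 20 mm wide (x), 20 mm tall, 40 mm over their outer faces when open. Squeezed along y: 5 N starts to close them, 8 N closes to 35 mm (jaws 44 mm apart, as on the roll), 17 N to 21 mm (jaws nearly shut); 1 mm of grip moves the jaws 3 mm. Squeezed to 38 or 39 mm, they can be carried with jaws still about 55 mm apart.
- tongs_tip (a point): Midway between the lower ends of the jaws (the tongs' origin). Each red jaw is 24 mm wide (x), 36 mm tall, 4 mm thick; open, their inner faces are 60 mm apart and their backs 68 mm.
- tongs_left: Arm of the tongs on its +y side, with red jaw and black pad; origin at its hinge.
- tongs_right: Arm of the tongs on its -y side, with red jaw and black pad; origin at its hinge.
- holder: Blue upright open-topped caddy, fixed to the worktop, 44 x 90 mm outside (x, y) with a 60 x 106 mm foot, 78 mm high, walls and floor 5 mm; origin under its centre. Its long side is y; the tongs stand in it with their y along the holder's y.
- holder_rim (a point): Centre of the holder's mouth, 78 mm above the worktop.
- plates: Fixed stack of dark brown plates, 211 mm across, 51 mm high at the rim; the top plate carries a flat round white paper mat, 124 mm across, whose face lies 41 mm above the worktop. Origin under its centre.
- roll: The golden round bread roll with a pale cross on top, 44 mm in diameter (widest 14 mm above its underside), 34 mm high, 30 to 65 g, firm; loose on the top plate, 36 mm from its centre. Origin at the centre of its underside.
- muffin: Chocolate muffin in a white paper case, 41 mm in diameter, 40 mm high, loose on the top plate on the side opposite the roll, 72 mm from it. Origin at the centre of its underside. Bystander.
- mug: Speckled white mug, 81 mm in diameter, 94 mm high, standing loose on the worktop to the left, near the robot. Bystander.
- mill: Wooden pepper mill, 58 mm in diameter, 170 mm high, standing loose on the worktop to the right. Bystander.
Things that resemble listed ones, but are neither listed nor needed, are in the scene too. What is shaped like the tongs but pink or purple is not meant.

How it is judged:
By the outcome, as a careful person would: the job done as asked, in the order asked, and still so for the second after the job is handed in, while the arm keeps its last pose, push and grip.
It also fails if it takes over 38 s, if anything falls off the work surface, if the arm or the gripper's body presses on something with over 40 N, if the wrist force passes 120 N, or if a joint passes its speed limit or range.

## Working session

There is one attempt and no reset: what is moved stays moved. The work goes in short steps, Python scripts to look and compute and a tool call to move; the robot and the scene stay as the last step left them, time stands still between calls to the robot, and variables do not carry over. Pictures are saved under pics/ and viewed, at most 10 in all, crops included, and the job is handed in when it is done.

Besides the shell and the picture viewer there is one more tool, called after ">>>" by a JSON object that holds its "api" and its "payload". step_arm: Moves the arm, as the interface text tells. Its arguments: {"type":"object","properties":{"deltas":{"type":"array","items":{"type":"array"}}},"required":["deltas"]}

```bash
mkdir -p pics
cat > h.py <<'E'
from workcell import *
import numpy as np, cv2
from scipy.spatial.transform import Rotation as R
def grab(n,f=None):
    im=get_image(n)
    if f: cv2.imwrite('pics/'+f,cv2.cvtColor(im['pixels'],cv2.COLOR_RGB2BGR))
    return im
def ray(im,u,v):
    T=np.array(im['T']);d=T[:3,:3]@np.array([(u-im['cx'])/im['fx'],(v-im['cy'])/im['fy'],1]);return T[:3,3],d
def onz(im,u,v,z):
    o,d=ray(im,u,v);return o+d*(z-o[2])/d[2]
def proj(im,p):
    T=np.array(im['T']);c=T[:3,:3].T@(np.array(p)-T[:3,3]);return np.array([im['fx']*c[0]/c[2]+im['cx'],im['fy']*c[1]/c[2]+im['cy']])
E
python3 - <<'E'
from h import *
a=grab('scene','s0.png');b=grab('top','t0.png')
for i in(a,b):print(np.round(i['T'],3).tolist(),i['fx'])
o=get_obs();print(o['ee_pos'],o['orientation'],o['width'],o['t'])
E
```

```text
[[0.809, -0.26, 0.526, -140.335], [-0.587, -0.357, 0.726, -759.916], [-0.001, -0.897, -0.442, 557.323], [0.0, 0.0, 0.0, 1.0]] 383.98667160347657
[[0.001, -0.991, 0.134, 268.684], [-0.999, 0.004, 0.04, -50.361], [-0.04, -0.134, -0.99, 1005.945], [0.0, 0.0, 0.0, 1.0]] 375.1254454845626
[283.23185683 556.56827967 201.41295959] [-7.32631349e-01 -3.05465288e+00  2.00049136e-03] 87.73972447055316 0.1
```

View pics/s0.png

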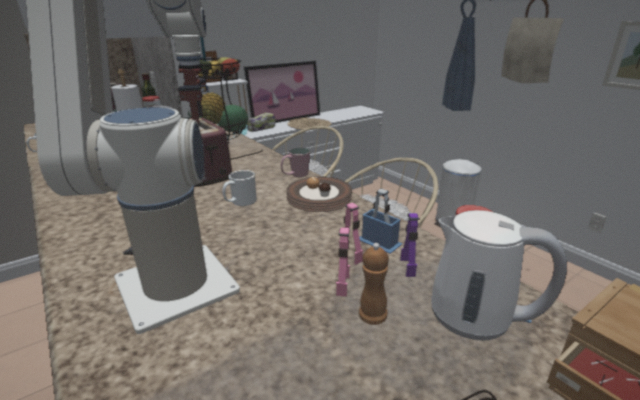

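View pics/t0.png

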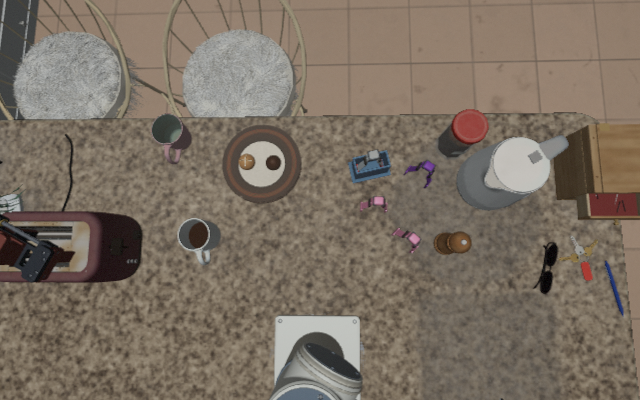

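The scene view shows the holder at about (380,230), with the pink and purple decoys beside it. In the top view the holder is at about (370,166), the tongs' head near (375,155), the roll near (247,161) and the muffin near (273,163).

Run:
```python
from h import *
b=grab('top');a=grab('scene');p=b['pixels'];q=a['pixels']
c1=cv2.resize(p[140:195,335:445],None,fx=7,fy=7,interpolation=cv2.INTER_CUBIC)[:, :770]
c2=cv2.resize(q[180:260,335:425],None,fx=5,fy=5,interpolation=cv2.INTER_CUBIC)
c1=cv2.resize(c1,(500,250));c3=cv2.resize(p[120:210,215:310],None,fx=3,fy=3)
out=np.zeros((600,800,3),np.uint8);out[:250,:500]=c1;out[250:600,:394]=cv2.resize(c2,(394,350));out[250:520,400:685]=c3
cv2.imwrite('pics/c0.png',out[:,:,::-1])
hsv=cv2.cvtColor(p,cv2.COLOR_RGB2HSV)
m=cv2.inRange(hsv,(95,90,40),(118,255,255));m[:,:335]=0;m[:,405:]=0;m[195:]=0;m[:140]=0
pts=cv2.findNonZero(m);r=cv2.minAreaRect(pts);print(r,cv2.boxPoints(r).tolist())
for z in(0,78):print(z,[onz(b,*c,z)[:2].round(1).tolist() for c in cv2.boxPoints(r)])
m=cv2.inRange(hsv,(10,120,110),(25,255,255));m[:,:225]=0;m[:,305:]=0;m[200:]=0;m[:125]=0
n,l,s,ce=cv2.connectedComponentsWithStats(m);print(s.tolist(),ce.round(1).tolist())
# mat
m=cv2.inRange(hsv,(0,0,150),(180,60,255));m[:,:225]=0;m[:,305:]=0;m[200:]=0;m[:125]=0
(e)=cv2.minEnclosingCircle(cv2.findNonZero(m));print(e,onz(b,*e[0],41), 2*e[1])
```

```text
((369.42816162109375, 166.46780395507812), (23.756710052490234, 39.70989227294922), 77.27564239501953) [[347.4444885253906, 159.2544403076172], [386.1791687011719, 150.5078887939453], [391.4118347167969, 173.68116760253906], [352.6771545410156, 182.42771911621094]]
0 [[522.0, -81.8], [545.6, -188.0], [480.8, -200.6], [457.4, -95.5]]
78 [[502.4, -79.4], [524.1, -177.3], [464.4, -189.0], [442.7, -92.0]]
[[0, 0, 640, 400, 255904], [240, 155, 5, 4, 10], [239, 155, 14, 14, 86]] [[319.5, 199.5], [242.1, 157.0], [246.8, 162.4]]
((263.0, 162.0), 45.96747970581055) [506.2532974  143.02622967  41.        ] 91.9349594116211
```

View pics/c0.png

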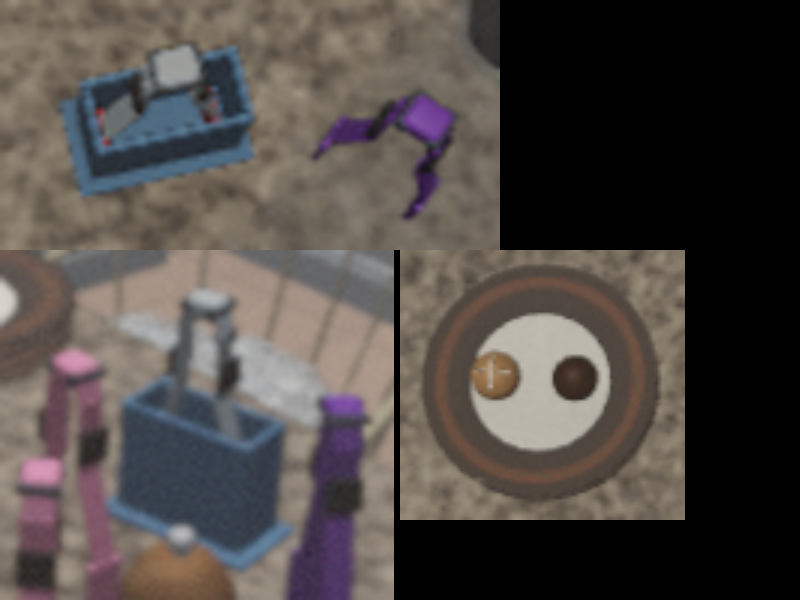

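The crop shows the tongs upright. In top-view pixels the head is at about (373.7,155) and the rim centre at about (371.7,162). The roll is at (246.7,162) and the muffin at (273.3,162.7).

Run:
```python
from h import *
b=grab('top');a=grab('scene')
C=lambda x,y:(335+x/4.5455-.4,140+y/4.5455-.4)
rim=[onz(b,*C(*c),78) for c in((82,82),(236,48),(252,122),(97,155))]
print('rim',np.round(rim,1).tolist(),np.mean(rim,0).round(1))
print('sides',[np.linalg.norm(rim[i]-rim[(i+1)%4]).round(1) for i in range(4)])
foot=[onz(b,*C(*c),0) for c in((62,103),(83,192),(250,157))]; print('foot',np.round(foot,1).tolist(),((foot[0]+foot[2])/2).round(1))
f=foot[2]-foot[1];print('ang foot',np.degrees(np.arctan2(f[1],f[0])),'rim',[np.degrees(np.arctan2(*(rim[j]-rim[i])[[1,0]])) for i,j in((0,1),(3,2))])
# head top
h=onz(b,*C(176,66),153);print('head',h.round(1),proj(a,h), 'scene seen',335+208/394*90, 180+302/350*80)
print('scene rim',proj(a,np.mean(rim,0)))
r=onz(b,246.5,162,58);m=onz(b,273.2,162.5,70);pc=onz(b,260.9,162.9,45);print('roll',r,'muf',m,np.linalg.norm((r-m)[:2]),'plate',pc)
print('roll scene',proj(a,r),'muf',proj(a,m))
q=a['pixels'];hsv=cv2.cvtColor(q,cv2.COLOR_RGB2HSV);k=cv2.inRange(hsv,(10,120,90),(25,255,255));k[:,:280]=0;k[:,360:]=0;k[:170]=0;k[200:]=0
n,l,s,ce=cv2.connectedComponentsWithStats(k);print(s[1:].tolist(),ce[1:].round(1).tolist())
o=get_obs();M=R.from_rotvec(o['orientation']).as_matrix();print(M.round(3).tolist(),o['ee_pos'],o['qpos'])
```

```text
rim [[506.4, -92.6, 78.0], [525.0, -178.2, 78.0], [482.9, -186.0, 78.0], [465.0, -100.4, 78.0]] [ 494.8 -139.3   78. ]
sides [np.float64(87.6), np.float64(42.8), np.float64(87.5), np.float64(42.2)]
foot [[513.6, -84.0, 0.0], [459.0, -96.0, 0.0], [479.6, -195.7, 0.0]] [ 496.6 -139.8    0. ]
ang foot -78.32684582707199 rim [np.float64(-77.74272025723491), np.float64(-78.15485278991564)]
head [ 495.2 -137.1  153. ] [381.16652075 189.74200089] scene seen 382.51269035532994 249.0285714285714
scene rim [379.71857626 216.29654552]
roll [502.44625836 183.00519906  58.        ] muf [497.56778168 110.78714529  70.        ] 72.38264174056323 plate [502.88310402 147.75776041  45.        ]
roll scene [311.70869272 182.42563363] muf [323.6653235  186.82586175]
[] []
[[-0.891, 0.454, -0.0], [0.454, 0.891, -0.0], [0.0, -0.0, -1.0]] [283.37219897 556.86139122 201.80205214] [ 1.08103158e+00  4.23382566e-01  1.63014513e+00 -7.44367897e-06
  1.08855152e+00 -1.90045394e-02]
```

>>> {"api": "step_arm", "payload": {"deltas": [[[0, 0, -0.14], [0, 0, 0], 1], [[-0.4, -0.4, -0.25], [0, 0, 0.4], 1], [[-0.84, -0.87, -0.25], [0, 0, 0.82], 1], [[-0.84, -0.87, -0.25], [0, 0, 0.82], 1], [[-0.84, -0.87, -0.25], [0, 0, 0.82], 1], [[-0.84, -0.87, -0.25], [0, 0, 0.82], 1], [[-0.84, -0.87, -0.25], [0, 0, 0.82], 1], [[-0.84, -0.87, -0.25], [0, 0, 0.82], 1], [[-0.84, -0.87, -0.25], [0, 0, 0.82], 1], [[-0.84, -0.87, -0.25], [0, 0, 0.82], 1], [[-0.84, -0.87, -0.25], [0, 0, 0.82], 1], [[-0.84, -0.87, -0.25], [0, 0, 0.82], 1]]}}

```text
t: 1.3
ee_pos: [390.2, 208.6, 277.5]
orientation: [2.369, 2.064, 0.001]
ft_force: [0.5, 0.0, 0.5]
width: 87.8
grasp_force: 0.0
```

```bash
cat >> h.py <<'E'
def to(p,ang,show=True):
    "units of shift/turn for the TCP to reach p pointing down, tool y at ang degrees"
    o=get_obs();M=R.from_rotvec(o['orientation'])
    y=np.array([np.cos(np.radians(ang)),np.sin(np.radians(ang)),0]);z=np.array([0,0,-1.]);G=R.from_matrix(np.c_[np.cross(y,z),y,z])
    print('t',round(o['t'],2),'pos',np.round(o['ee_pos'],1),'w',round(o['width'],1),'f',np.round(o['ft_force'],1),round(o['grasp_force'],1),'q6',round(o['qpos'][5],2))
    print('shift',(M.inv().apply(np.array(p)-o['ee_pos'])/300).round(4),'turn',((M.inv()*G).as_rotvec()/1.5).round(4))
E
python3 - <<'E'
from h import *
to((495.2,-138,260),-78.2)
E
```

```text
t 1.3 pos [390.2 208.6 277.5] w 87.8 f [0.5 0.  0.5] 0.0 q6 0.6
shift [-1.0965  0.5048  0.058 ] turn [ 2.000e-04 -6.000e-04  8.183e-01]
```

>>> {"api": "step_arm", "payload": {"deltas": [[[-0.98, 0.45, 0.058], [0, 0, 0.818], 1], [[-0.98, 0.45, 0.058], [0, 0, 0.818], 1], [[-0.98, 0.45, 0.058], [0, 0, 0.818], 1], [[-0.98, 0.45, 0.058], [0, 0, 0.818], 1], [[-0.98, 0.45, 0.058], [0, 0, 0.818], 1], [[-0.98, 0.45, 0.058], [0, 0, 0.818], 1], [[-0.98, 0.45, 0.058], [0, 0, 0.818], 1], [[-0.98, 0.45, 0.058], [0, 0, 0.818], 1], [[-0.98, 0.45, 0.058], [0, 0, 0.818], 1], [[-0.98, 0.45, 0.058], [0, 0, 0.818], 1], [[-0.98, 0.45, 0.058], [0, 0, 0.818], 1], [[-0.98, 0.45, 0.058], [0, 0, 0.818], 1], [[-0.98, 0.45, 0.058], [0, 0, 0.818], 1]]}}

```text
t: 2.38
ee_pos: [485.5, -98.1, 259.6]
orientation: [-3.123, -0.344, 0.0]
ft_force: [0.7, 0.2, 0.3]
width: 88.0
grasp_force: 0.0
```

Run:
```python
from h import *
to((495.2,-138,260),-78.2)
w=grab('wrist','w1.png')
print(proj(w,(495.2,-138,153)),proj(w,(495.2,-138.5,78)),np.round(w['T'],3).tolist())
```

```text
t 2.38 pos [485.5 -98.1 259.6] w 88.0 f [0.7 0.2 0.3] 0.0 q6 1.13
shift [ 0.0026  0.1367 -0.0014] turn [-0.0001  0.0001  0.0091]
[362.0826681  191.12042799] [353.40615092 174.88395137] [[0.217, -0.941, -0.259, 556.25], [-0.976, -0.209, -0.058, -81.9], [0.001, 0.265, -0.964, 442.243], [0.0, 0.0, 0.0, 1.0]]
```

View pics/w1.png

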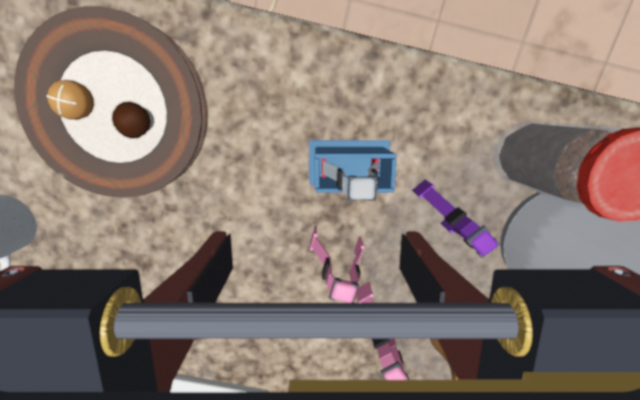

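The head's bright top is at about (361,187) against a predicted (362,191), and the rim is where expected. I'll refine this with a mask.

Run:
```python
from h import *
w=grab('wrist');p=w['pixels'];hsv=cv2.cvtColor(p,cv2.COLOR_RGB2HSV)
m=cv2.inRange(hsv,(0,0,165),(180,70,255));m[:170]=0;m[205:]=0;m[:,:335]=0;m[:,:][:,385:]=0
n,l,s,ce=cv2.connectedComponentsWithStats(m);i=1+np.argmax(s[1:,4]);print(s[i],ce[i],onz(w,*ce[i],153))
r=cv2.minAreaRect(cv2.findNonZero((l==i).astype(np.uint8)));print(r,[onz(w,*c,153)[:2].round(1).tolist() for c in cv2.boxPoints(r)])
m=cv2.inRange(hsv,(95,90,40),(118,255,255));m[:120]=0;m[215:]=0;m[:,:290]=0;m[:,410:]=0
x,y,ww,h=cv2.boundingRect(m);print(x,y,ww,h)
# rim top edges columns at mid
m=cv2.inRange(hsv,(0,120,90),(8,255,255));m[:140]=0;m[200:]=0;m[:,:300]=0;m[:,400:]=0
n,l,s,ce=cv2.connectedComponentsWithStats(m);print([(s[k].tolist(),ce[k].round(1).tolist(),onz(w,*ce[k],35).round(1).tolist()) for k in range(1,n) if s[k,4]>4])
```

```text
[350 178  31  27 560] [362.58571429 190.57142857] [ 495.73507542 -138.3608485   153.        ]
((365.0, 191.0), (30.0, 26.0), 0.0) [[481.2, -130.4], [504.4, -124.7], [510.1, -150.5], [487.1, -156.8]]
310 141 86 51
[]
```

>>> {"api": "step_arm", "payload": {"deltas": [[[0.004, 0.138, 0], [0, 0, 0.009], 1], [[0.004, 0.138, 0], [0, 0, 0.009], 1], [[0.004, 0.138, 0.1], [0, 0, 0.009], 1], [[0.004, 0.138, 0.2], [0, 0, 0.009], 1], [[0.004, 0.138, 0.28], [0, 0, 0.009], 1], [[0.004, 0.138, 0.36], [0, 0, 0.009], 1], [[0.004, 0.138, 0.44], [0, 0, 0.009], 1], [[0.004, 0.138, 0.5], [0, 0, 0.009], 1], [[0.004, 0.138, 0.54], [0, 0, 0.009], 1], [[0.004, 0.138, 0.57], [0, 0, 0.009], 1], [[0.004, 0.138, 0.57], [0, 0, 0.009], 1], [[0.004, 0.138, 0.57], [0, 0, 0.009], 1]]}}

```text
t: 3.48
ee_pos: [495.5, -138.9, 88.7]
orientation: [-3.126, -0.316, 0.0]
ft_force: [0.0, 0.4, 0.3]
width: 87.2
grasp_force: 0.0
```

Run:
```python
from h import *
to((495.7,-138.4,88),-78.2)
w=grab('wrist','w2.png')
```

```text
t 3.48 pos [ 495.5 -138.9   88.7] w 87.2 f [0.  0.4 0.3] 0.0 q6 1.07
shift [ 0.0011 -0.0013  0.0025] turn [-0.0001  0.0002 -0.0031]
```

View pics/w2.png

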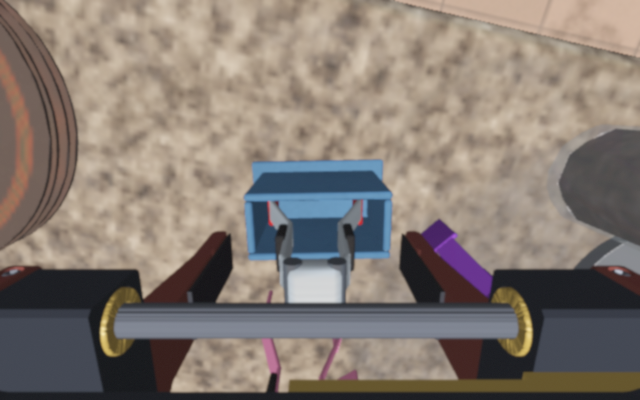

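The tongs are centred between the fingers at column ~316, pads just below the finger line. Next I close to about 38 mm.

>>> {"api": "step_arm", "payload": {"deltas": [[[0, 0, 0], [0, 0, 0], -0.14], [[0, 0, 0], [0, 0, 0], -0.14], [[0, 0, 0], [0, 0, 0], -0.14], [[0, 0, 0], [0, 0, 0], -0.14], [[0, 0, 0], [0, 0, 0], -0.14], [[0, 0, 0], [0, 0, 0], -0.14], [[0, 0, 0], [0, 0, 0], -0.14], [[0, 0, 0], [0, 0, 0], -0.14], [[0, 0, 0], [0, 0, 0], -0.14], [[0, 0, 0], [0, 0, 0], -0.14]]}}

```text
t: 4.37
ee_pos: [495.7, -139.5, 88.8]
orientation: [3.125, 0.314, 0.001]
ft_force: [-0.2, -1.3, 0.9]
width: 38.3
grasp_force: 11.4
```

>>> {"api": "step_arm", "payload": {"deltas": [[[0, 0, -0.02], [0, 0, 0], -0.14], [[0, 0, -0.05], [0, 0, 0], -0.14], [[0, 0, -0.1], [0, 0, 0], -0.14], [[0, 0, -0.15], [0, 0, 0], -0.14], [[0, 0, -0.2], [0, 0, 0], -0.14], [[0, 0, -0.26], [0, 0, 0], -0.14], [[0, 0, -0.32], [0, 0, 0], -0.14], [[0, 0, -0.38], [0, 0, 0], -0.14], [[0, 0, -0.43], [0, 0, 0], -0.14], [[0, 0, -0.46], [0, 0, 0], -0.14], [[0, 0, -0.46], [0, 0, 0], -0.14], [[0, 0, -0.46], [0, 0, 0], -0.14]]}}

```text
t: 5.37
ee_pos: [495.4, -139.0, 227.0]
orientation: [3.126, 0.314, 0.001]
ft_force: [0.3, -0.2, -0.2]
width: 38.2
grasp_force: 8.0
```

Run:
```python
from h import *
to((502,183,226),-4)
w=grab('wrist')
s=grab('scene')
c=cv2.resize(s['pixels'][120:270,310:460],(500,500));k=cv2.resize(w['pixels'][150:350,200:440],(300,250))
o=np.zeros((500,800,3),np.uint8);o[:,:500]=c;o[:250,500:]=k;cv2.imwrite('pics/c3.png',o[:,:,::-1])
```

```text
t 5.37 pos [ 495.4 -139.   227. ] w 38.2 f [ 0.3 -0.2 -0.2] 8.0 q6 1.07
shift [ 0.2353 -1.0476  0.0031] turn [ 5.000e-04 -3.000e-04 -8.671e-01]
```

View pics/c3.png

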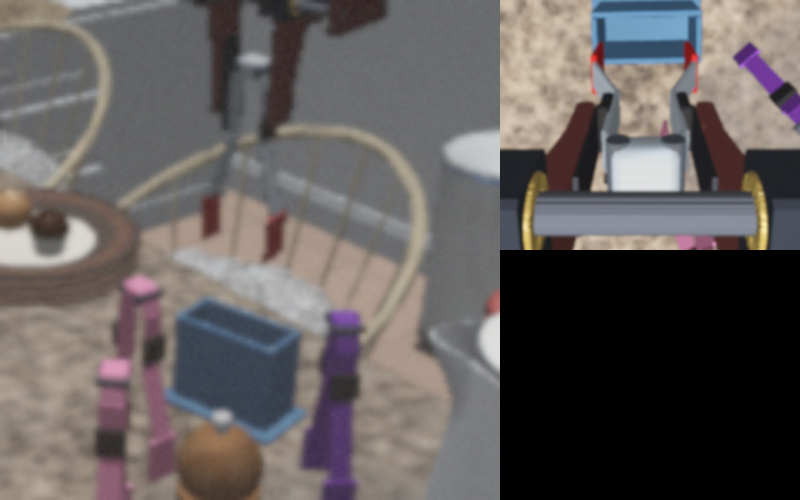

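The tongs are out of the holder and straight, with the jaws open. In the crop the red jaws are at about (210,215) and (275,235), well clear of the rim. Next I carry them toward the roll.

>>> {"api": "step_arm", "payload": {"deltas": [[[0.02, -0.06, 0], [0, 0, -0.05], -0.14], [[0.04, -0.16, 0], [0, 0, -0.12], -0.14], [[0.06, -0.26, 0], [0, 0, -0.2], -0.14], [[0.09, -0.36, 0], [0, 0, -0.28], -0.14], [[0.11, -0.46, 0], [0, 0, -0.36], -0.14], [[0.14, -0.56, 0], [0, 0, -0.44], -0.14], [[0.16, -0.66, 0], [0, 0, -0.52], -0.14], [[0.18, -0.76, 0], [0, 0, -0.6], -0.14], [[0.2, -0.84, 0], [0, 0, -0.68], -0.14], [[0.21, -0.89, 0], [0, 0, -0.76], -0.14], [[0.22, -0.92, 0], [0, 0, -0.82], -0.14], [[0.22, -0.92, 0], [0, 0, -0.867], -0.14], [[0.22, -0.92, 0], [0, 0, -0.867], -0.14], [[0.22, -0.92, 0], [0, 0, -0.867], -0.14]]}}

```text
t: 6.63
ee_pos: [504.5, 144.4, 225.6]
orientation: [-2.299, -2.14, 0.003]
ft_force: [-0.2, -0.2, -0.5]
width: 37.9
grasp_force: 8.0
```

Run:
```python
from h import *
to((502,183,226),-4)
w=grab('wrist');s=grab('scene');t=grab('top')
hw=lambda im:cv2.cvtColor(im['pixels'],cv2.COLOR_RGB2HSV)
print('pred roll',proj(w,(502.4,183,58)),proj(w,(497.6,110.8,70)),'tip pred',proj(s,(494,145,144)),'T',np.round(w['T'],3).tolist())
cv2.imwrite('pics/w4.png',cv2.cvtColor(w['pixels'],cv2.COLOR_RGB2BGR))
```

```text
t 6.63 pos [504.5 144.4 225.6] w 37.9 f [-0.2 -0.2 -0.5] 8.0 q6 0.33
shift [ 0.1277 -0.0175 -0.0013] turn [-0.0013  0.0005 -0.0014]
pred roll [311.30549019 141.71899877] [311.81887057 211.85457341] tip pred [316.1305236  161.31427043] T [[0.997, -0.07, -0.021, 510.172], [-0.073, -0.961, -0.266, 217.153], [-0.002, 0.267, -0.964, 408.235], [0.0, 0.0, 0.0, 1.0]]
```

View pics/w4.png

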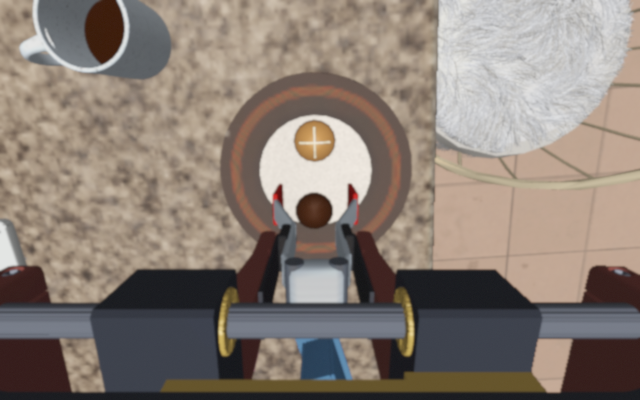

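The roll is at (314.5,141), about 3 px from the prediction, and the muffin is at (314,211). The jaws straddle x ≈ 316. I'll move over the roll and measure again.

>>> {"api": "step_arm", "payload": {"deltas": [[[0.04, -0.005, 0], [0, 0, 0], -0.14], [[0.09, -0.011, 0], [0, 0, 0], -0.14], [[0.128, -0.011, 0], [0, 0, 0], -0.14], [[0.128, -0.011, 0], [0, 0, 0], -0.14], [[0.128, -0.011, 0], [0, 0, 0], -0.14]]}}

```text
t: 7.2
ee_pos: [504.5, 183.6, 226.6]
orientation: [2.296, 2.144, -0.0]
ft_force: [0.3, -0.3, -1.1]
width: 38.1
grasp_force: 8.0
```

```bash
cat > m.py <<'E'
from h import *
to((503.5,183,180),-4)
o=get_obs();e=np.array(o['ee_pos']);w=grab('wrist');hsv=cv2.cvtColor(w['pixels'],cv2.COLOR_RGB2HSV)
def comps(m,a=15):
    n,l,s,c=cv2.connectedComponentsWithStats(m);return [(s[i].tolist(),c[i].round(1).tolist()) for i in range(1,n) if s[i,4]>a]
k=cv2.inRange(hsv,(9,90,100),(27,255,255));k[260:]=0;k[:,:270]=0;k[:,370:]=0
k=cv2.morphologyEx(k,cv2.MORPH_OPEN,np.ones((3,3)));k=cv2.morphologyEx(k,cv2.MORPH_CLOSE,np.ones((7,7)))
print('roll',[(c,onz(w,*c[1],58).round(1).tolist()) for c in comps(k,100)])
k=cv2.inRange(hsv,(0,150,70),(6,255,255))|cv2.inRange(hsv,(174,150,70),(180,255,255));k[:100]=0;k[260:]=0;k[:,:250]=0;k[:,390:]=0
print('jaws',comps(k,10))
print('tip pred',proj(w,(e[0],e[1],e[2]-83)))
for sgn in(-1,1):
    y=R.from_rotvec(o['orientation']).as_matrix()[:,1];print('jaw low inner pred',proj(w,e-[0,0,83]+sgn*y*27))
cv2.imwrite('pics/m%d.png'%int(100*o['t']),w['pixels'][:,:,::-1])
s=grab('scene');cv2.imwrite('pics/ms%d.png'%int(100*o['t']),cv2.resize(s['pixels'][110:230,250:390],None,fx=4,fy=4)[:,:,::-1])
E
python3 m.py; ls pics
```

```text
t 7.2 pos [504.5 183.6 226.6] w 38.1 f [ 0.3 -0.3 -1.1] 8.0 q6 0.4
shift [-0.0023 -0.0032  0.1555] turn [0.     0.0001 0.0006]
roll [(([270, 125, 100, 27, 878], [320.8, 135.0]), [512.9, 228.4, 58.0]), (([298, 159, 38, 37, 1109], [316.6, 177.3]), [505.5, 184.3, 58.0])]
jaws [([349, 185, 8, 17, 83], [351.7, 193.7]), ([274, 186, 8, 16, 73], [278.0, 194.4])]
tip pred [315.73316722 199.10934606]
jaw low inner pred [282.91811436 199.13790262]
jaw low inner pred [348.55059699 199.08078742]
c0.png
c3.png
m720.png
ms720.png
s0.png
t0.png
w1.png
w2.png
w4.png
```

The roll is at (505.5,184.3) and the jaws are centred on it, so I descend.

>>> {"api": "step_arm", "payload": {"deltas": [[[0.002, 0.003, 0.03], [0, 0, 0], -0.14], [[0.002, 0.003, 0.08], [0, 0, 0], -0.14], [[0.002, 0.003, 0.14], [0, 0, 0], -0.14], [[0.002, 0.003, 0.19], [0, 0, 0], -0.14], [[0.002, 0.003, 0.23], [0, 0, 0], -0.14], [[0.002, 0.003, 0.26], [0, 0, 0], -0.14], [[0.002, 0.003, 0.285], [0, 0, 0], -0.14], [[0.002, 0.003, 0.305], [0, 0, 0], -0.14], [[0.002, 0.003, 0.32], [0, 0, 0], -0.14], [[0.002, 0.003, 0.327], [0, 0, 0], -0.14], [[0.002, 0.003, 0.327], [0, 0, 0], -0.14], [[0.002, 0.003, 0.327], [0, 0, 0], -0.14]]}}

```text
t: 8.3
ee_pos: [505.7, 183.6, 128.9]
orientation: [2.298, 2.142, 0.001]
ft_force: [0.3, -0.3, -1.1]
width: 38.1
grasp_force: 8.0
```

```bash
python3 m.py; cd pics
python3 - <<'E'
import cv2,glob,numpy as np
f=sorted(glob.glob('m[0-9]*.png'),key=lambda s:int(s[1:-4]))[-1]
a=cv2.imread(f)[110:310,220:420];b=cv2.imread('ms'+f[1:])[:,:400]
cv2.imwrite('c5.png',np.hstack([cv2.resize(a,(400,400)),cv2.resize(b,(400,400))]))
E
```

```text
t 8.3 pos [505.7 183.6 128.9] w 38.1 f [ 0.3 -0.3 -1.1] 8.0 q6 0.4
shift [-0.0026 -0.0072 -0.1704] turn [ 0.0004 -0.0001 -0.0001]
roll [(([270, 132, 100, 24, 1111], [319.6, 141.1]), [512.1, 231.7, 58.0]), (([290, 177, 52, 51, 2097], [315.2, 202.4]), [505.4, 184.3, 58.0])]
jaws [([349, 185, 8, 17, 81], [351.6, 193.7]), ([274, 186, 8, 16, 73], [278.0, 194.4])]
tip pred [315.65447868 199.15229916]
jaw low inner pred [282.84044271 199.18183985]
jaw low inner pred [348.4708138  199.12275639]
```

View pics/c5.png

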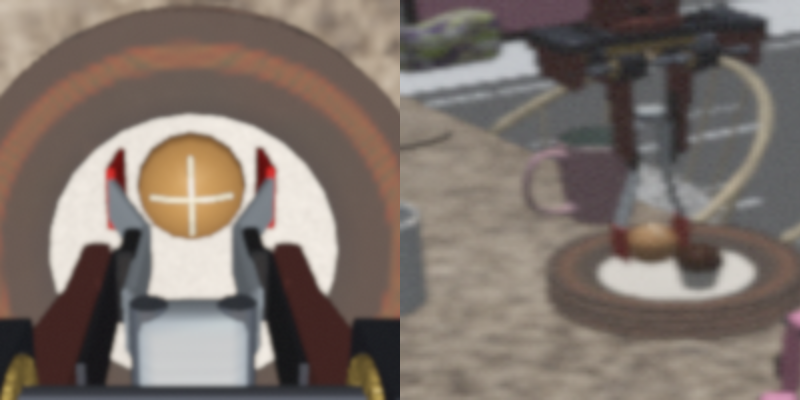

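The roll sits between the jaws with about 5 mm to spare on each side, and the muffin is clear. Closing now.

>>> {"api": "step_arm", "payload": {"deltas": [[[0, 0, 0], [0, 0, 0], -0.18], [[0, 0, 0], [0, 0, 0], -0.2], [[0, 0, 0], [0, 0, 0], -0.22], [[0, 0, 0], [0, 0, 0], -0.25], [[0, 0, 0], [0, 0, 0], -0.3], [[0, 0, 0], [0, 0, 0], -0.4], [[0, 0, 0], [0, 0, 0], -0.5], [[0, 0, 0], [0, 0, 0], -0.5], [[0, 0, 0], [0, 0, 0], -0.5], [[0, 0, 0], [0, 0, 0], -0.5]]}}

```text
t: 9.23
ee_pos: [505.8, 183.7, 128.9]
orientation: [2.298, 2.142, 0.001]
ft_force: [1.2, -0.2, 3.4]
width: 35.7
grasp_force: 30.0
```

>>> {"api": "step_arm", "payload": {"deltas": [[[0, 0, -0.01], [0, 0, 0], -0.5], [[0, 0, -0.03], [0, 0, 0], -0.5], [[0, 0, -0.06], [0, 0, 0], -0.5], [[0, 0, -0.1], [0, 0, 0], -0.5], [[0, 0, -0.14], [0, 0, 0], -0.5], [[0, 0, -0.18], [0, 0, 0], -0.5], [[0, 0, -0.22], [0, 0, 0], -0.5], [[0, 0, -0.26], [0, 0, 0], -0.5], [[0, 0, -0.29], [0, 0, 0], -0.5], [[0, 0, -0.315], [0, 0, 0], -0.5], [[0, 0, -0.335], [0, 0, 0], -0.5], [[0, 0, -0.335], [0, 0, 0], -0.5], [[0, 0, -0.335], [0, 0, 0], -0.5], [[0, 0, -0.335], [0, 0, 0], -0.5]]}}

```text
t: 10.4
ee_pos: [505.1, 183.4, 228.5]
orientation: [-2.298, -2.142, 0.001]
ft_force: [-0.0, 0.4, -1.5]
width: 35.2
grasp_force: 30.0
```

```bash
python3 m.py; cd pics
python3 - <<'E'
import cv2,glob,numpy as np
f=sorted(glob.glob('m[0-9]*.png'),key=lambda s:int(s[1:-4]))[-1]
a=cv2.imread(f)[110:310,220:420];b=cv2.imread('ms'+f[1:])[:,:400]
cv2.imwrite('c6.png',np.hstack([cv2.resize(a,(400,400)),cv2.resize(b,(400,400))]))
E
```

```text
t 10.4 pos [505.1 183.4 228.5] w 35.2 f [-0.   0.4 -1.5] 30.0 q6 0.4
shift [-0.0017 -0.0049  0.1618] turn [-0.0006  0.0003 -0.0001]
roll [(([270, 125, 100, 27, 877], [320.7, 134.7]), [513.3, 228.3, 58.0]), (([288, 177, 55, 54, 2177], [315.0, 202.7]), [502.1, 155.4, 58.0])]
jaws [([342, 185, 10, 19, 100], [345.7, 194.0]), ([279, 186, 10, 17, 93], [283.8, 194.4])]
tip pred [315.8028806  199.08228606]
jaw low inner pred [282.9870942  199.11040347]
jaw low inner pred [348.62095088 199.05416669]
```

View pics/c6.png

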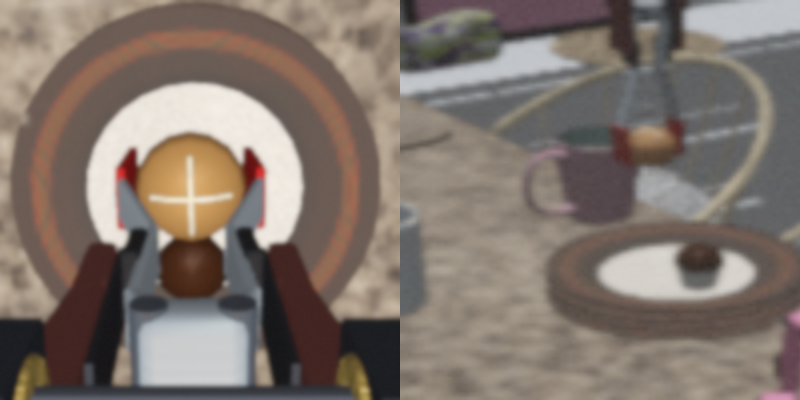

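The roll is held between the red jaws about 10 cm above the plate, and the muffin is undisturbed. Handing in.

```bash
python3 -c "
from workcell import *
print(close_job())"
```

```text
the job is handed in; nothing more can be done
None
```

I pulled the tongs from the holder, closed their jaws on the roll, lifted it about 10 cm above the top plate, and handed the job in at about 10.5 s with the gripper still squeezing at 30 N.

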